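# Bolt down the kitchenette shelf and level it, ending with the level pressed on it

### The arm

A 6-joint arm with a two-finger parallel gripper is mounted at the origin on the work surface. World frame = base frame: x ahead of the robot, y to its left, z up, the work surface at z = 0. Lengths are in m, angles in rad, forces in N, time in s.
With the tool pointing down it reaches from about 0.25 to 0.775 m from the base axis. Payload 4 kg.
Tool frame: the origin (TCP) lies midway between the tips of the shut fingers; the grasp point (between the pads) lies robot.grip_point_offset behind it (robot.grip_point_offset is the distance from the TCP to the grasp point, in m); z points along the fingers, x is the direction in which the jaws open and shut, and the axes are right-handed (so a half turn about z gives the same grasp; the last joint's range is limited). The gripper opens to 94 mm and grips with 3 to 60 N. Pads are 16 mm wide; open, the fingers measure 119 mm over their backs; the gripper's body (75 mm by 177 mm) begins 78 mm behind the grasp point.
Start: joints at [-1.395, 0.087, 1.371, -0, 1.684, -0.103], TCP at [0.151, -0.529, 0.206] pointing down, gripper open.
Joint ranges: [-3.1, 3.1], [-0.76, 2.03], [0.27, 2.55], [-1.08, 4.22], [0.17, 2.65], [-2.57, 2.57]. Speed limits (rad/s): [2.79, 2.79, 3.14, 3.14, 3.14, 3.14].

### API

Orientations are given as [roll, pitch, yaw] about the fixed x, y, z axes, in that order (R = Rz(yaw) Ry(pitch) Rx(roll)).
In Python, from bench import robot, optics, finder gives the robot as it stands. The module is installed in compiled form; this text tells all that it offers.
- The arm moves only by the tool arm_command, never from a script. Its argument "plan" is a list of rows, each a list of 5 numbers: the opening, from 0 (shut) to 1 (fully open), then the shift along the world's x, y, z in m, then the turn about the world's z in degrees. A call has 1 to 10 rows; each row is the pose to reach, as a shift and turn from the pose commanded when the call began; what a row does not reach only later rows make up. A row lasts 1/8 s, in which the tool goes at most 62.5 mm and 10.7 degrees, less where a joint would pass 70% of its speed; a pose out of reach is approached as far as the arm can. A call with a gripper value outside its range is refused whole. The fingers move at their own pace and stop on an object; the grip force is fixed at half the most. Time passes only in rows, so rows that repeat a pose let the fingers close. It gives the time, the measured TCP pose, the force and the opening at its end, in the units of the state.
- robot.get_obs(): the state, without advancing time (a new reading comes with each control period).
- optics.snapshot(name): name is "scene" or "top"; returns a dict with "image" (480x640x3 uint8, red, green, blue), "fx", "fy", "cx", "cy" (pixels), "position" and "rotation" of the camera in the world. Camera axes: x right, y down, z forward; pixel columns grow to the right and rows downward; lengths in m; the calibration is good to about 2 mm. A picture is of the moment at which its call begins. There is no depth.
- robot.close_job(): hands the job in, once; it reports no verdict.
Trained networks look in the newest picture that a camera, given by its name, has taken for a name from the list of things; names that differ only in an ending like _2 or _b are one class to them, and where a whole thing is asked for, a point or a joint stands for the part that bears it (a point fixed in the world has none). Each returns a list of dicts, best first, with "p" (0 to 1); they miss things now and then, are a little off and sometimes report something else, mostly with a low value. They report only what shows in the picture. A call takes as long as a camera call. They do not tell look-alikes from the thing itself.
- finder.masks_of(label, camera): "pixels" (480x640 bool, what is visible of it) and "extent" ([left, top, right, bottom] in pixels, round what is visible of it).
The state is a dict: "time": time; "joint_positions": joint angles; "qvel": joint speeds; "joint_torque": joint torques, N m; "tool_pos": TCP position; "ee_rot": TCP orientation; "wrist_force": force on the tool from outside, world axes, zero at the start; "wrist_torque": the same for the moment, N m; "width": finger opening in m.
Only numpy, scipy, OpenCV 4.12 (cv2) and the standard library are available. Lean on these libraries where they do the work, as an engineer would, in place of code of your own. Each camera call takes 0.05 s, during which the arm holds its last target.

### The job

Lock the small white shelf to its bracket by sliding the barrel bolt fully home into its keeper. Then lay the spirit level upright on the shelf, lengthwise between the bolt and the levelling knob, let go of it, and turn the knob of the levelling foot until the bubble sits centred between the two lines. Last, press the level down on the shelf with the fingers and finish while still pressing, clear of shelf, bolt and knob, the bubble still centred; leave the other things on the counter undisturbed.

Things in the scene. Friction and masses are not known exactly. Their poses are not given: they have to be found in the camera images.
- shelf: White board, 150 mm deep (x), 360 long (y), 18 thick, on a steel bracket (right end) and a levelling foot (left end). Origin on the pivot = bolt axis, 95 mm over the counter; x away from the robot, y towards the foot. Top face at z -10 mm; spans x -75..75, y -30..330. Bracket posts at x +-87 reach z +13. Fixed to the counter; tilts about x only when the foot turns; the foot end starts 0.015 to 0.036 rad low
- shelf_mid (a point): Point on the board's top face midway between bolt and knob: shelf x 0, y 145, z -10 mm. Room for the level: 95 mm along the board either way from here. Its axes are the shelf's.
- bolt (a joint): Travel of the steel barrel bolt along the shelf's +x (away from the robot), in m: 0 open, 0.038 fully home in the keeper on the bracket's far post. Starts at 0 to 0.010. Moves stiffly (1.5 N) and stays where it is left.
- bolt_knob (a point): In the ball on top of the bolt's upright pin, by which to move it (pin 10 mm, ball 14 mm in diameter). This point is 30 mm over the bolt's axis, 40 mm over the board's top face; the ball's top is 10 mm higher still. The bolt's guides rise 18 mm over the board. It moves with the bolt; its axes are the shelf's.
- foot_grip (a point): On the axis of the levelling foot's black knob (shelf x 0, y 295 mm), 34 mm over the board: an upright bar 46 mm long (this frame's x), 14 wide (y), reaching 12 mm above this point; below it a 40 mm disc, top 13 mm over the board. Turning clockwise from above raises the foot end, 0.025 rad of tilt per rad; 0.6 to 1.45 rad make it level, a stop lies 0.9 rad beyond. Stiff (0.12 N m), stays put.
- level: Spirit level: grey aluminium bar 150 mm long (x), 24 wide (y), 40 high (z), about 0.22 kg, loose, standing on the counter left or right of the shelf. Origin at the centre of its underside. A yellow-green vial window with a pale 20 mm bubble and two black lines is flush in the middle of its top. The top may be pressed anywhere, best near the middle.
- bubble (a joint): Offset in m of the bubble from the vial's middle along the level's own +x; 0 is centred, stops at +-0.020. It runs to the higher end, 0.56 m per rad of tilt of the level's x axis, and takes about 1 s to settle. At 0.004 the bubble's end touches a line.
- spray: White trigger spray bottle, 74 mm across, 205 mm tall, loose; stands on the other side of the shelf from the level. Origin under its centre.
- mug: White mug, 80 mm across, 92 mm tall, at the back left. Origin under its centre.
- jar: Jar with black cap, 72 mm across, 110 mm tall, at the back right. Origin under its centre.
- bowl: White bowl, 120 mm across, 50 mm tall, at the right. Origin under its centre.
- can: Plain metal can, 66 mm across, 90 mm tall, at the left. Origin under its centre.
- driver: Screwdriver with black handle, lying in front of the shelf, on the robot side. Origin under its middle.
Things that resemble listed ones, but are neither listed nor needed, are in the scene too. What is meant by the level is not orange, and is the smaller of those in its own colour.

How it is judged:
By the outcome, as a careful person would: the job done as asked, in the order asked, and still so for the second after the job is handed in, while the arm keeps its last pose, push and grip.
It also fails if it takes over 72 s, if anything falls off the work surface, if the arm or the gripper's body presses on something with over 40 N, if the wrist force passes 120 N, or if a joint passes its speed limit or range.

## Working session

There is one attempt and no reset: what is moved stays moved. The work goes in short steps, Python scripts to look and compute and a tool call to move; the robot and the scene stay as the last step left them, time stands still between calls to the robot, and variables do not carry over. Pictures are saved under pics/ and viewed, and the job is handed in when it is done.

Besides the shell and the picture viewer there is one more tool, called after ">>>" in YAML: its name, and indented under it one key for each argument. arm_command: Moves the arm, as the interface text tells. Its arguments: {"type":"object","properties":{"plan":{"type":"array","items":{"type":"array","items":{"type":"number"}}}},"required":["plan"]}

```bash
mkdir -p pics; cat > h.py <<'E'
import numpy as np, cv2
from bench import robot, optics, finder
def snap(cam,name=None):
    s=optics.snapshot(cam)
    if name: cv2.imwrite(f'pics/{name}.png',s['image'][:,:,::-1])
    return s
def proj(s,p):
    c=np.array(s['rotation']).T@(np.array(p,float)-np.array(s['position']))
    return np.array([s['fx']*c[0]/c[2]+s['cx'],s['fy']*c[1]/c[2]+s['cy']])
def ray(s,u,v,z):
    d=np.array(s['rotation'])@np.array([(u-s['cx'])/s['fx'],(v-s['cy'])/s['fy'],1.])
    o=np.array(s['position']); return o+d*(z-o[2])/d[2]
E
python3 - <<'E'
from h import *
for c in('scene','top'):
    s=snap(c,c+'0'); print(c,s['fx'],s['position'],np.round(s['rotation'],3).tolist())
    for n in('shelf','bolt','foot_grip','level','spray','mug','jar','bowl','can','driver'):
        for d in finder.masks_of(n,c): print(n,round(d['p'],2),d['extent'],d['pixels'].sum())
o=robot.get_obs(); print(o, robot.grip_point_offset)
E
```

```text
scene 517.3445380465778 [ 1.18635337 -0.76635382  1.22758781] [-2.443, -0.012, 0.768]
shelf 0.84 [284.2, 188.4, 402.1, 282.1] 5030
bolt 0.49 [304.2, 243.8, 333.8, 270.5] 143
foot_grip 0.74 [366.1, 189.1, 379.6, 205.9] 178
level 0.83 [204.1, 241.2, 256.0, 271.7] 663
level 0.66 [151.8, 319.6, 214.2, 390.1] 1627
level 0.59 [199.5, 291.5, 250.6, 329.5] 663
spray 0.76 [388.6, 122.9, 415.9, 187.6] 1109
mug 0.8 [409.1, 208.1, 452.1, 249.6] 1017
jar 0.68 [319.0, 304.4, 349.6, 346.0] 1023
can 0.76 [435.5, 180.2, 456.9, 208.0] 561
top 448.47165481057857 [ 0.37418258 -0.07275838  1.18848486] [-2.998, 0.036, -1.596]
shelf 0.69 [225.5, 189.9, 376.2, 265.7] 8658
bolt 0.7 [352.8, 197.4, 361.4, 241.0] 104
foot_grip 0.78 [230.1, 229.9, 249.8, 243.3] 201
level 0.8 [447.9, 227.9, 472.4, 285.1] 713
level 0.66 [380.7, 305.7, 440.3, 325.9] 575
level 0.62 [479.2, 227.5, 561.9, 256.3] 1103
spray 0.81 [127.0, 243.0, 180.0, 279.7] 1387
mug 0.95 [190.7, 151.6, 232.5, 198.1] 1159
mug 0.6 [301.7, 256.1, 334.3, 317.0] 384
jar 0.89 [379.8, 138.7, 408.9, 177.3] 877
bowl 0.59 [424.2, 154.5, 468.6, 201.7] 1629
bowl 0.47 [228.4, 230.8, 250.5, 246.5] 244
can 0.94 [141.3, 185.4, 177.0, 212.8] 834
driver 0.86 [300.3, 256.9, 335.6, 316.7] 341
{'time': 1.1, 'joint_positions': array([-1.39511079e+00,  8.71882108e-02,  1.37070202e+00,  3.16241767e-06,
        1.68357411e+00, -1.03134377e-01]), 'qvel': array([-4.02065836e-04,  3.22595946e-04,  8.29266931e-04, -6.49396444e-04,
       -3.56752179e-04,  2.26555846e-05]), 'joint_torque': array([-6.25610137e-04, -3.40057039e+01, -3.02605212e+01,  7.15517672e-02,
        2.36326398e-02, -1.99204578e-06]), 'tool_pos': array([ 0.15135478, -0.52879158,  0.2055113 ]), 'ee_rot': array([ 3.14158257e+00, -1.27949717e-04, -1.29197606e+00]), 'wrist_force': array([ 0.02157288, -0.32371034, -0.14201471]), 'wrist_torque': array([ 0.0226787 , -0.02474433,  0.00888198]), 'width': 0.09381584370294999} 0.0188
```

```bash
sed -i "s/^def proj/from scipy.spatial.transform import Rotation as Ro\ndef proj/; s/np.array(s\['rotation'\])/Ro.from_euler('xyz',s['rotation']).as_matrix()/" h.py; cat h.py; python3 -c "
import cv2
a=cv2.imread('pics/top0.png');cv2.imwrite('pics/top0c.png',cv2.resize(a[120:340,370:580],None,fx=2.7,fy=2.7,interpolation=2))
cv2.imwrite('pics/top0s.png',cv2.resize(a[170:340,120:390],None,fx=2.9,fy=2.9,interpolation=2))
a=cv2.imread('pics/scene0.png');cv2.imwrite('pics/scene0c.png',cv2.resize(a[170:400,140:420],None,fx=2.6,fy=2.6,interpolation=2))"
```

```text
import numpy as np, cv2
from bench import robot, optics, finder
def snap(cam,name=None):
    s=optics.snapshot(cam)
    if name: cv2.imwrite(f'pics/{name}.png',s['image'][:,:,::-1])
    return s
from scipy.spatial.transform import Rotation as Ro
def proj(s,p):
    c=Ro.from_euler('xyz',s['rotation']).as_matrix().T@(np.array(p,float)-np.array(s['position']))
    return np.array([s['fx']*c[0]/c[2]+s['cx'],s['fy']*c[1]/c[2]+s['cy']])
def ray(s,u,v,z):
    d=Ro.from_euler('xyz',s['rotation']).as_matrix()@np.array([(u-s['cx'])/s['fx'],(v-s['cy'])/s['fy'],1.])
    o=np.array(s['position']); return o+d*(z-o[2])/d[2]
```

View pics/top0.png

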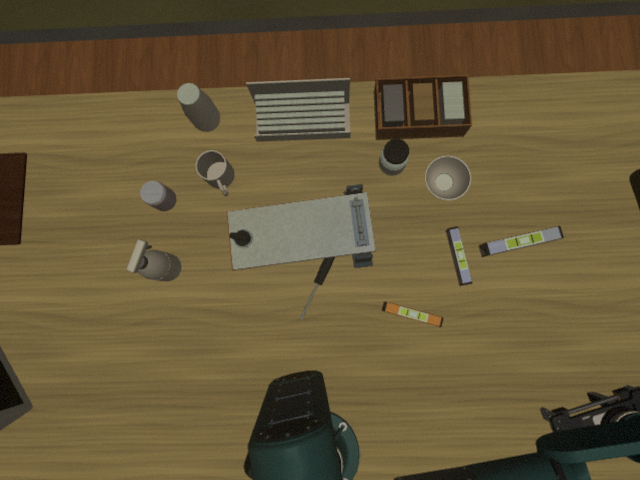

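View pics/scene0.png

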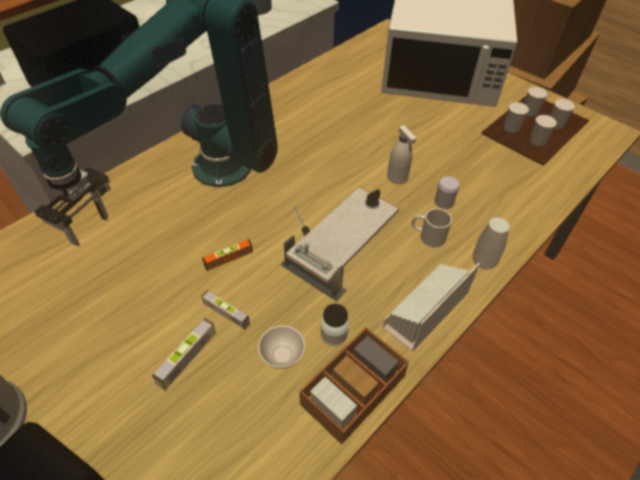

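```bash
ls pics
```

```text
scene0.png
scene0c.png
top0.png
top0c.png
top0s.png
```

View crops.

View pics/top0c.png

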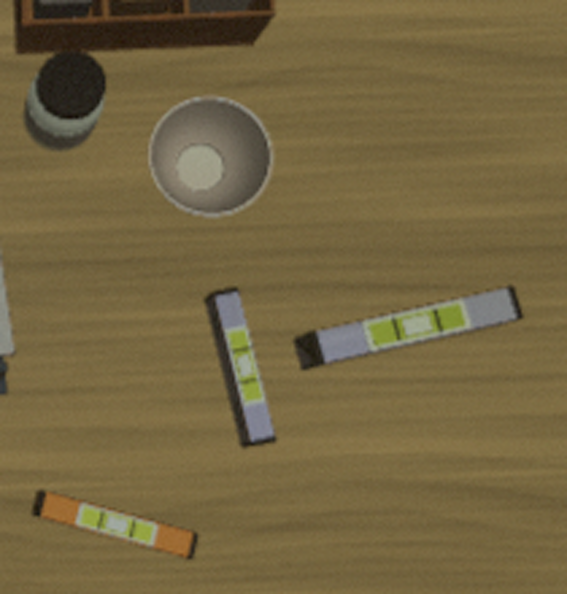

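View pics/top0s.png

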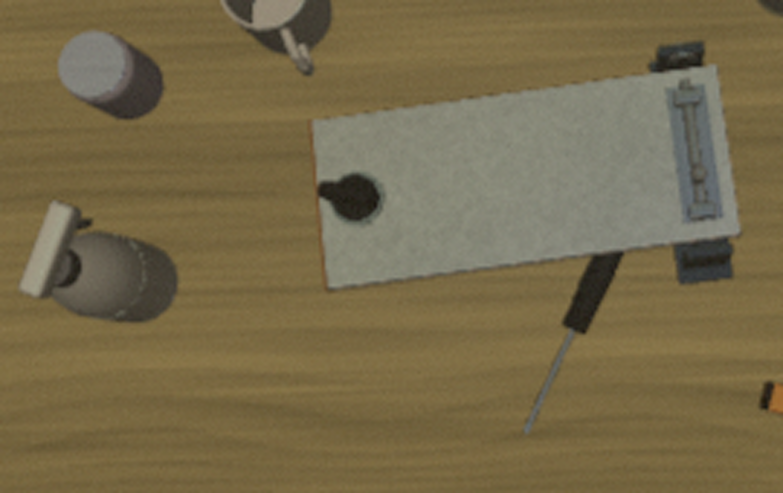

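View pics/scene0c.png

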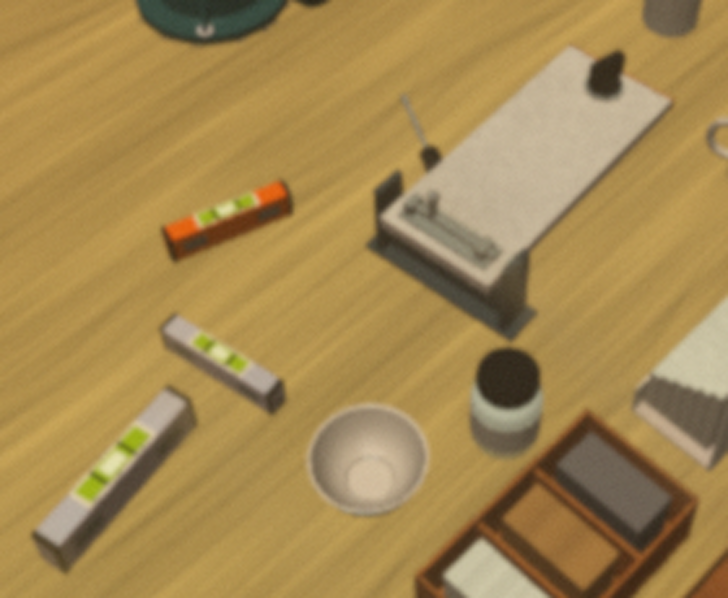

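```bash
cat > cal.py <<'E'
from h import *
import pickle,os
from scipy.optimize import least_squares
def cams():  # cached calibration
    if not os.path.exists('cam.pkl'):
        d={}
        for c in('scene','top'):
            s=optics.snapshot(c); s.pop('image'); d[c]=s
        pickle.dump(d,open('cam.pkl','wb'))
    return pickle.load(open('cam.pkl','rb'))
def shelfT(p):
    x,y,yaw,t=p[:4]
    return (Ro.from_euler('z',yaw)*Ro.from_euler('x',t)), np.array([x,y,.095])
def sp(p,q):
    R,o=shelfT(p); return R.apply(np.array(q,float))+o
E
python3 - <<'E'
from cal import *
C=cams()
L=[(75,330),(-75,330),(75,-30),(-75,-30)]
L=[np.array([a,b,-10])/1000 for a,b in L]
ob={'top':[(227.6,211.4),(233.1,270),(367.2,192.8),(374.5,250.7)],'scene':[(398,208.8),(359.6,188.1),(328.5,278.8),(286.2,252.7)]}
def f(p,n=('top','scene')): return np.concatenate([proj(C[c],sp(p,l))-o for c in n for l,o in zip(L,ob[c])])
for n in(('top',),('scene',),('top','scene')):
    r=least_squares(f,[.45,-.2,0,-.02],args=(n,)); print(n,np.round(r.x,4),np.round(r.fun,1))
np.save('shelf.npy',r.x); p=r.x
# level top quad in top cam
for c,z in(('top',.04),('scene',.04)):
    pts=[(215,295),(239,290),(248,444),(275,439)] if c=='top' else [(163,328),(178,316),(270,391),(284,380)]
    off,k=((370,120),2.7) if c=='top' else ((140,170),2.6)
    w=np.array([ray(C[c],u/k+off[0],v/k+off[1],z) for u,v in pts]); print(c,np.round(w,3).tolist(),w.mean(0),[np.linalg.norm(w[0]-w[1]),np.linalg.norm(w[0]-w[2])])
for c,uv in(('top',(120+697/2.9,170+174/2.9)),('scene',(140+432/2.6,170+198/2.6))): print('ball',ray(C[c],*uv,.125))
print('grip',sp(p,[0,.295,.024]),'mid',sp(p,[0,.145,-.01]),'bolt open',sp(p,[0,0,.03]))
# overlay
for c in('top','scene'):
    a=cv2.imread(f'pics/{c}0.png'); a=cv2.resize(a,None,fx=5,fy=5,interpolation=2)
    def ln(q1,q2,col):
        cv2.line(a,*[tuple(int(t) for t in (proj(C[c],sp(p,q))+.5)*5) for q in(q1,q2)],col,1)
    for s in(-7,7):
      for z in(.002,.036):
        ln([-.023,.295+s/1000,z],[.023,.295+s/1000,z],(0,0,255)); ln([s/1000,.272,z],[s/1000,.318,z],(0,255,0))
    x0,y0=(215,180) if c=='top' else (290,170)
    cv2.imwrite(f'pics/ov_{c}.png',a[y0*5:(y0+100)*5,x0*5:(x0+155)*5])
E
```

```text
('top',) [ 0.5643 -0.1228  0.0934 -0.0635] [ 0.1  0.3 -0.2 -0.4 -0.3 -0.5  0.5  0.6]
('scene',) [ 0.5676 -0.1204  0.1036 -0.0539] [ 0.6  0.3 -0.7 -0.2  0.   0.3  0.1 -0.4]
('top', 'scene') [ 0.5658 -0.1222  0.0984 -0.0538] [-0.6  0.2 -0.7 -0.4 -0.8 -1.1  0.3 -0.1  0.2  0.6 -0.9 -0.1 -1.1  0.4
 -0.8 -0.5]
top [[0.549, -0.357, 0.04], [0.553, -0.38, 0.04], [0.407, -0.379, 0.04], [0.411, -0.404, 0.04]] [ 0.47987111 -0.38016303  0.04      ] [np.float64(0.023287091094822153), np.float64(0.14325948089666085)]
scene [[0.416, -0.401, 0.04], [0.415, -0.381, 0.04], [0.555, -0.373, 0.04], [0.555, -0.354, 0.04]] [ 0.48550624 -0.37732506  0.04      ] [np.float64(0.02062594779301459), np.float64(0.1418514739458213)]
ball [ 0.54059429 -0.12447765  0.125     ]
ball [ 0.54278326 -0.12548587  0.125     ]
grip [0.53675517 0.17224537 0.10310611] mid [0.55164475 0.02136737 0.07721927] bolt open [ 0.56565329 -0.120583    0.12495662]
```

View pics/ov_top.png

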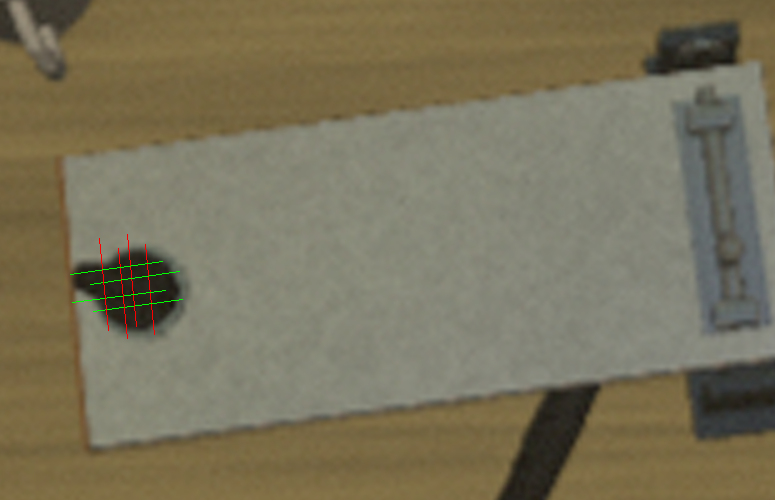

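View pics/ov_scene.png

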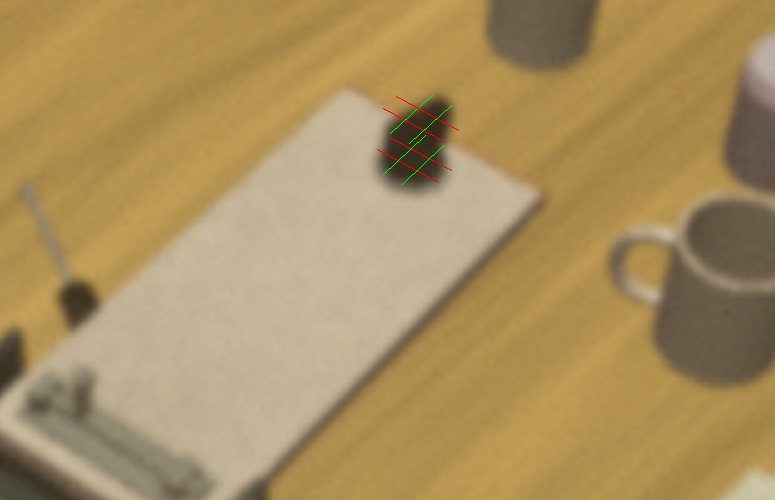

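>>> arm_command:
  plan:
    - [0,0.36,0.4,0,-10]
    - [0,0.36,0.4,0,-10]
    - [0,0.36,0.4,0,-10]
    - [0,0.36,0.4,0,-10]
    - [0,0.36,0.4,0,-10]
    - [0,0.36,0.4,0,-10]
    - [0,0.36,0.4,0,-10]
    - [0,0.36,0.4,0,-10]
    - [0,0.36,0.4,0,-10]
    - [0,0.36,0.4,0,-10]

```text
time: 2.45
tool_pos: [0.5124, -0.1267, 0.2051]
ee_rot: [3.141, 0.0, -1.462]
wrist_force: [-0.6, 0.1, -0.5]
width: 0.0005
```

```bash
python3 - <<'E'
from cal import *
C=cams()
L=[(75,330),(-75,330),(75,-30),(-75,-30)]
L=[np.array([a,b,-10])/1000 for a,b in L]
ob={'top':[(227.6,211.4),(233.1,270),(367.2,192.8),(374.5,250.7)],'scene':[(398,208.8),(359.6,188.1),(328.5,278.8),(286.2,252.7)]}
def f(p): return np.concatenate([proj(C[c],sp(p,l))-o for c in ob for l,o in zip(L,ob[c])])
r=least_squares(f,[.45,-.2,0,-.02],bounds=([0,-1,-1,-.036],[1,1,1,-.015])); p=r.x;print(p,r.fun.round(1))
np.save('shelf.npy',p)
R,o=shelfT(p)
print('ball shelf',R.inv().apply(np.array([.5417,-.125,.125])-o))
print('grip',sp(p,[0,.295,.024]),'mid',sp(p,[0,.145,-.01]))
print('spray',ray(C['top'],155,265,.05),ray(C['top'],140,258,.2),'biglevel',ray(C['top'],482,249,.04))
E
```

```text
[ 0.56599644 -0.12340528  0.09839681 -0.036     ] [-0.9 -0.3 -0.9 -0.7 -0.4 -1.1  0.7 -0.2  0.3 -0.6 -0.9 -1.2 -1.3  0.8
 -1.  -0.2]
ball shelf [-0.02433557 -0.00028046  0.03000935]
grip [0.53695011 0.17083721 0.10836674] mid [0.5517965  0.02044167 0.07978761]
spray [0.47753904 0.40308952 0.05      ] [0.48064574 0.37500954 0.2       ] biglevel [ 0.49531275 -0.43574586  0.04      ]
```

>>> arm_command:
  plan:
    - [0,0,-0.001,-0.045,0]
    - [0,0,-0.001,-0.09,0]
    - [0,0,-0.001,-0.09,0]
    - [0,0,-0.001,-0.09,0]

```text
time: 2.95
tool_pos: [0.5119, -0.1309, 0.1174]
ee_rot: [-3.139, -0.001, -1.468]
wrist_force: [-0.2, -0.3, 0.9]
width: 0.0003
```

```bash
python3 - <<'E'
from h import *
s=snap('scene');a=s['image'][:,:,::-1]
cv2.imwrite('pics/b1.png',cv2.resize(a[170:300,250:410],None,fx=4.5,fy=4.5,interpolation=2))
E
```

```text
(no output)
```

View pics/b1.png

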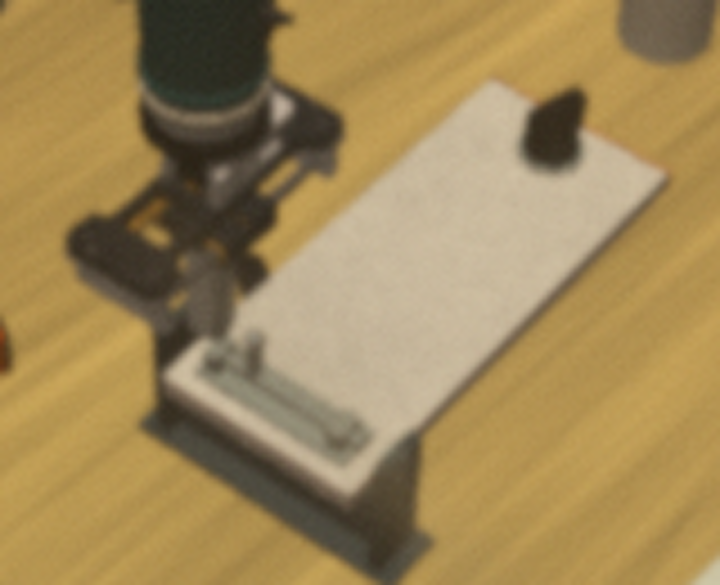

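>>> arm_command:
  plan:
    - [0,0.006,0.0025,-0.001,0]
    - [0,0.012,0.003,-0.001,0]
    - [0,0.018,0.0035,-0.001,0]
    - [0,0.023,0.004,-0.001,0]
    - [0,0.028,0.0045,-0.001,0]
    - [0,0.032,0.005,-0.001,0]
    - [0,0.036,0.0055,-0.001,0]
    - [0,0.04,0.006,-0.001,0]

```text
time: 4.0
tool_pos: [0.5515, -0.1239, 0.1144]
ee_rot: [3.141, -0.0, -1.467]
wrist_force: [-1.8, -1.6, 1.2]
width: 0.0007
```

>>> arm_command:
  plan:
    - [0,0.002,0.0,0,0]
    - [0,0.004,0.0005,0,0]
    - [0,0.006,0.0005,0,0]

```text
time: 4.38
tool_pos: [0.5574, -0.1233, 0.1145]
ee_rot: [3.141, -0.0, -1.467]
wrist_force: [-1.1, -0.5, 1.2]
width: 0.0003
```

>>> arm_command:
  plan:
    - [0,0.0015,0.0,0,0]
    - [0,0.003,0.0005,0,0]

```text
time: 4.62
tool_pos: [0.5582, -0.1231, 0.1144]
ee_rot: [3.136, -0.0, -1.467]
wrist_force: [-9.4, -0.6, 4.7]
width: 0.0003
```

>>> arm_command:
  plan:
    - [0,0.0015,0.0,0,0]
    - [0,0.003,0.0,0,0]

```text
time: 4.88
tool_pos: [0.5585, -0.1231, 0.1143]
ee_rot: [3.13, 0.001, -1.467]
wrist_force: [-15.4, -1.0, 8.3]
width: 0.0002
```

>>> arm_command:
  plan:
    - [0,0.0015,0.0,0,0]
    - [0,0.003,0.0,0,0]

```text
time: 5.12
tool_pos: [0.5587, -0.1231, 0.1144]
ee_rot: [3.124, 0.002, -1.467]
wrist_force: [-22.6, -1.0, 12.6]
width: 0.0006
```

>>> arm_command:
  plan:
    - [0,-0.01,0,0,0]
    - [0,-0.03,-0.002,0.0,0]
    - [0.5,-0.03,-0.002,0.05,0]
    - [0.5,-0.03,-0.002,0.1,3]
    - [0.5,-0.05,-0.06,0.12,3]
    - [0.5,-0.07,-0.12,0.12,3]
    - [0.5,-0.07,-0.18,0.12,3]
    - [0.5,-0.07,-0.24,0.12,3]
    - [0.5,-0.07,-0.24,0.12,3]
    - [0.5,-0.07,-0.24,0.12,3]

```text
time: 6.38
tool_pos: [0.4968, -0.3625, 0.2342]
ee_rot: [-3.141, 0.001, -1.414]
wrist_force: [0.3, 0.2, -0.1]
width: 0.0472
```

```bash
python3 - <<'E'
from h import *
s=snap('scene');a=s['image'][:,:,::-1]
t=snap('top')['image'][:,:,::-1]
A=cv2.resize(a[170:350,180:400],None,fx=3,fy=3,interpolation=2)
cv2.imwrite('pics/b2.png',A)
cv2.imwrite('pics/b2t.png',cv2.resize(t[170:300,340:490],None,fx=4.5,fy=4.5,interpolation=2))
E
```

```text
(no output)
```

View pics/b2.png

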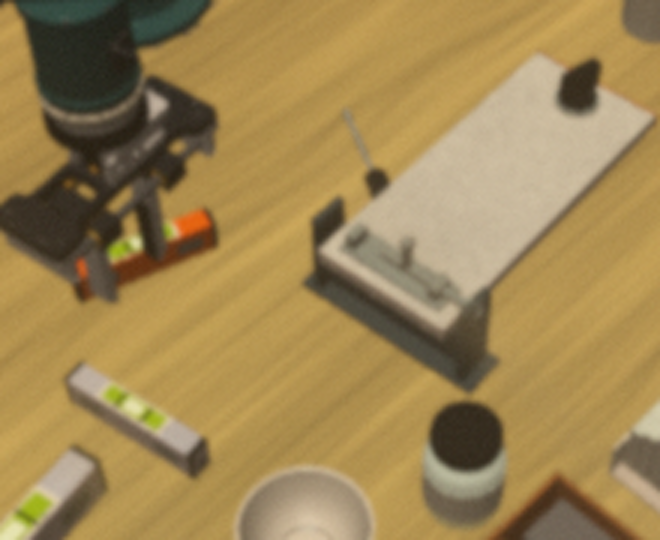

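View pics/b2t.png

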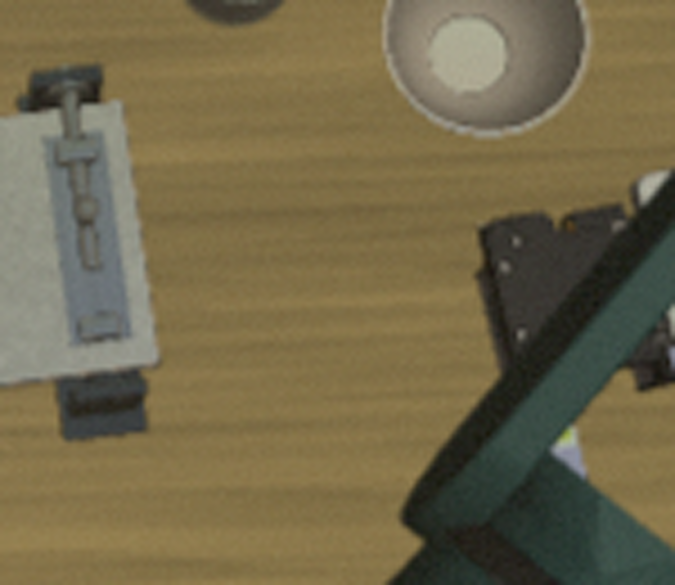

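>>> arm_command:
  plan:
    - [0.5,-0.014,-0.0165,-0.06,0]
    - [0.5,-0.014,-0.0165,-0.12,0]
    - [0.5,-0.014,-0.0165,-0.16,0]
    - [0.5,-0.014,-0.0165,-0.16,0]

```text
time: 6.98
tool_pos: [0.4808, -0.3758, 0.0707]
ee_rot: [3.137, 0.007, -1.412]
wrist_force: [-0.1, 0.2, -0.2]
width: 0.0469
```

```bash
python3 - <<'E'
from h import *
s=snap('scene');a=s['image'][:,:,::-1]
cv2.imwrite('pics/g1.png',cv2.resize(a[230:350,160:310],None,fx=4.5,fy=4.5,interpolation=2))
E
```

```text
(no output)
```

View pics/g1.png

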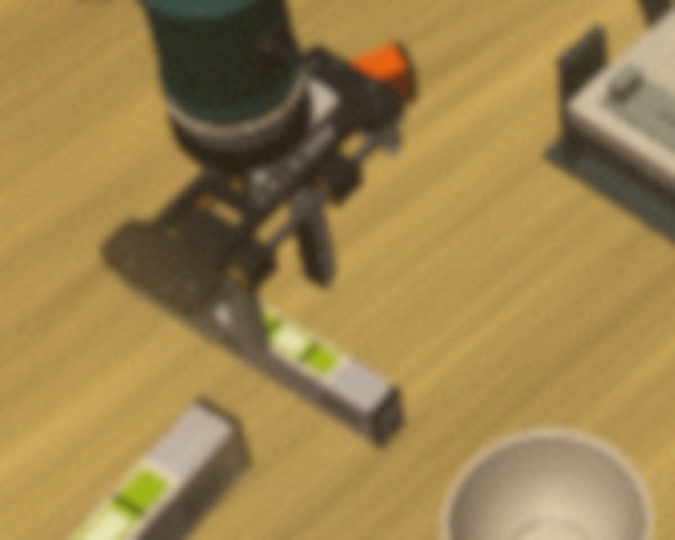

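>>> arm_command:
  plan:
    - [0.5,0.001,-0.001,-0.03,0]
    - [0.5,0.001,-0.001,-0.06,0]
    - [0.5,0.001,-0.001,-0.06,0]
    - [0,0.001,-0.001,-0.06,0]
    - [0,0.001,-0.001,-0.06,0]
    - [0,0.001,-0.001,-0.06,0]
    - [0,0.001,-0.001,-0.06,0]

```text
time: 7.9
tool_pos: [0.4845, -0.3805, 0.0167]
ee_rot: [-3.139, -0.002, -1.414]
wrist_force: [0.5, 3.3, 5.0]
width: 0.0237
```

>>> arm_command:
  plan:
    - [0,0,0,0.06,0]
    - [0,0,0,0.12,0]
    - [0,0,0,0.18,0]
    - [0,0,0,0.18,0]

```text
time: 8.4
tool_pos: [0.4856, -0.3828, 0.202]
ee_rot: [-3.133, -0.012, -1.415]
wrist_force: [-0.4, -1.0, -2.3]
width: 0.0242
```

```bash
python3 - <<'E'
from h import *
s=snap('scene');a=s['image'][:,:,::-1]
cv2.imwrite('pics/g2.png',cv2.resize(a[150:300,140:320],None,fx=4,fy=4,interpolation=2))
E
```

```text
(no output)
```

View pics/g2.png

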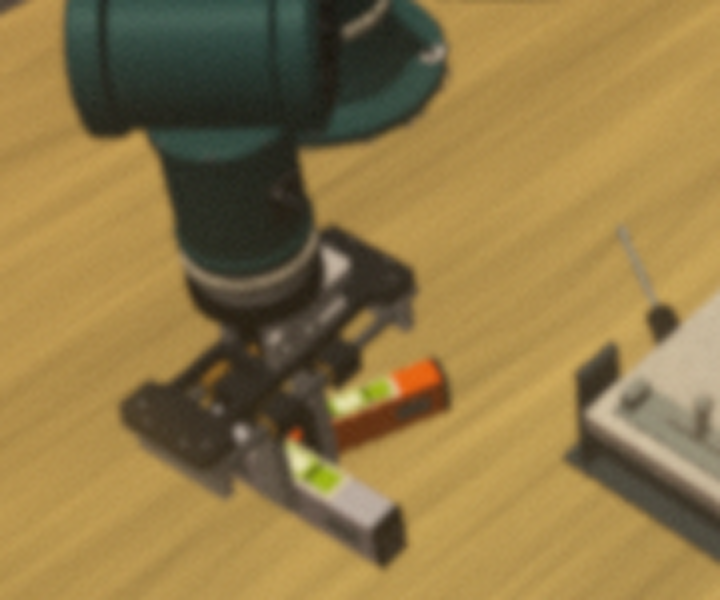

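>>> arm_command:
  plan:
    - [0,0.066,0.403,0.015,86.5]
    - [0,0.066,0.403,0.015,86.5]
    - [0,0.066,0.403,0.015,86.5]
    - [0,0.066,0.403,0.015,86.5]
    - [0,0.066,0.403,0.015,86.5]
    - [0,0.066,0.403,0.015,86.5]
    - [0,0.066,0.403,0.015,86.5]
    - [0,0.066,0.403,0.015,86.5]
    - [0,0.066,0.403,0.015,86.5]
    - [0,0.066,0.403,0.015,86.5]

```text
time: 9.7
tool_pos: [0.5486, 0.0223, 0.2075]
ee_rot: [-3.141, 0.003, 0.092]
wrist_force: [0.1, -0.0, -2.9]
width: 0.0234
```

```bash
python3 - <<'E'
from h import *
o=robot.get_obs(); print(o['joint_positions'],o['tool_pos'],o['ee_rot'])
E
```

```text
[-6.25156929e-02  8.72919964e-02  1.36663313e+00 -1.81996884e-04
  1.69095136e+00 -1.54879848e-01] [0.5485909  0.02230702 0.2075236 ] [-3.14126468  0.00327241  0.09234317]
```

>>> arm_command:
  plan:
    - [0,0.002,0,-0.05,0.3]
    - [0,0.002,0,-0.095,0.3]
    - [0,0.002,0,-0.1,0.3]
    - [0,0.002,0,-0.1,0.3]

```text
time: 10.2
tool_pos: [0.5518, 0.0222, 0.1103]
ee_rot: [3.141, -0.001, 0.099]
wrist_force: [-0.5, 0.1, -1.3]
width: 0.0239
```

```bash
python3 - <<'E'
from h import *
s=snap('scene');a=s['image'][:,:,::-1]
cv2.imwrite('pics/p1.png',cv2.resize(a[130:300,250:430],None,fx=3.5,fy=3.5,interpolation=2))
E
```

```text
(no output)
```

View pics/p1.png

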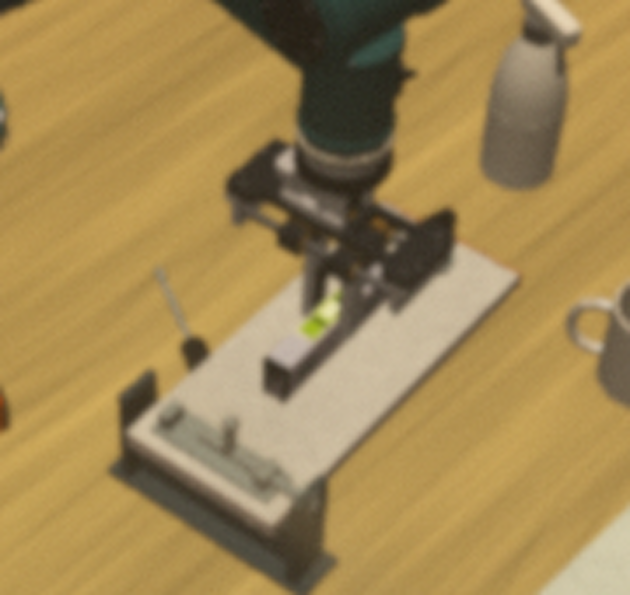

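Level is above the shelf, aligned. Creep down to contact.

>>> arm_command:
  plan:
    - [0,0,0,-0.003,0]
    - [0,0,0,-0.006,0]
    - [0,0,0,-0.008,0]
    - [0,0,0,-0.008,0]

```text
time: 10.75
tool_pos: [0.5512, 0.0228, 0.1013]
ee_rot: [-3.142, 0.0, 0.101]
wrist_force: [0.1, 0.1, -1.8]
width: 0.0235
```

>>> arm_command:
  plan:
    - [0,0,0,-0.001,0]
    - [0,0,0,-0.0025,0]

```text
time: 11.0
tool_pos: [0.5514, 0.0228, 0.0991]
ee_rot: [-3.142, -0.0, 0.101]
wrist_force: [0.1, 0.7, 0.0]
width: 0.0238
```

>>> arm_command:
  plan:
    - [0,0,0,-0.001,0]
    - [0,0,0,-0.0015,0]

```text
time: 11.25
tool_pos: [0.5518, 0.023, 0.0986]
ee_rot: [-3.142, -0.002, 0.101]
wrist_force: [-0.9, 1.6, 3.6]
width: 0.0235
```

Release (partial opening), then rise.

>>> arm_command:
  plan:
    - [0.4,0,0,0,0]
    - [0.5,0,0,0,0]
    - [0.5,0,0,0,0]
    - [0.5,0,0,0.03,0]
    - [0.5,0,0,0.08,0]
    - [0.5,-0.01,0.06,0.12,0]
    - [0.5,-0.014,0.12,0.12,0]
    - [0.5,-0.014,0.148,0.12,0]
    - [0.5,-0.014,0.148,0.12,0]
    - [0.5,-0.014,0.148,0.12,0]

```text
time: 12.5
tool_pos: [0.5373, 0.17, 0.2171]
ee_rot: [3.141, 0.001, 0.1]
wrist_force: [-0.3, -1.1, -0.5]
width: 0.0469
```

```bash
python3 - <<'E'
from h import *
s=snap('scene');a=s['image'][:,:,::-1]
t=snap('top');b=t['image'][:,:,::-1]
cv2.imwrite('pics/p2.png',cv2.resize(a[130:300,250:430],None,fx=3.5,fy=3.5,interpolation=2))
cv2.imwrite('pics/p2t.png',cv2.resize(b[160:290,200:390],None,fx=4,fy=4,interpolation=2))
E
```

```text
(no output)
```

View pics/p2.png

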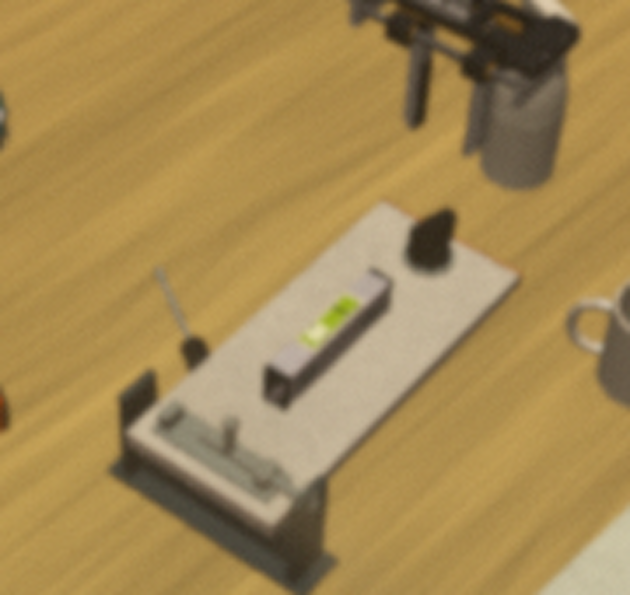

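View pics/p2t.png

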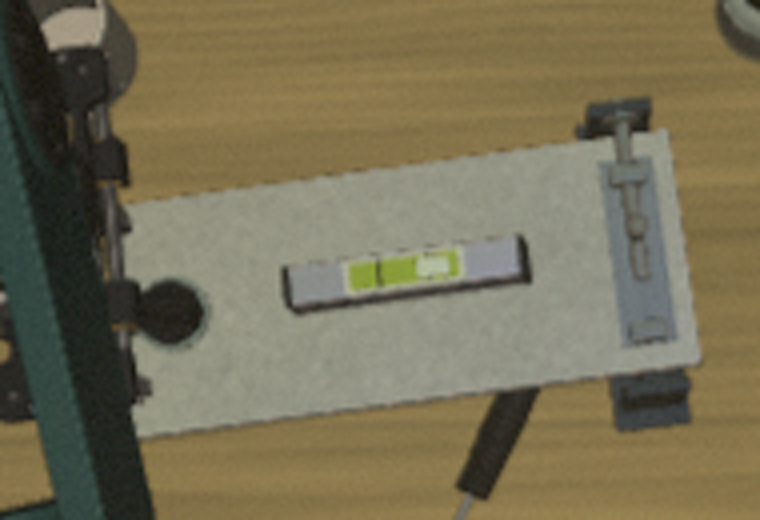

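```bash
cat > bub.py <<'E'
from cal import *
def strip(cam,name,p=None,yc=.145,x0=0.0):
    C=cams(); s=snap(cam)
    p=np.load('shelf.npy') if p is None else p
    q=[(-.012+x0,yc-.09),(.012+x0,yc-.09),(.012+x0,yc+.09),(-.012+x0,yc+.09)]
    src=np.float32([proj(C[cam],sp(p,[a,b,.030])) for a,b in q])
    M=cv2.getPerspectiveTransform(src,np.float32([(0,0),(0,96),(720,96),(720,0)]))
    w=cv2.warpPerspective(s['image'],M,(720,96),flags=cv2.INTER_CUBIC)
    cv2.imwrite(f'pics/{name}.png',w[:,:,::-1]); return w,s
E
python3 - <<'E'
from bub import *
for c in('top','scene'):
    w,s=strip(c,'st_'+c)
    print(c); m=w[30:66].astype(float).mean(0)
    print([(i*.25-90, *m[i-3:i+3].mean(0).astype(int)) for i in range(40,700,12)])
a=cv2.imread('pics/st_top.png');b=cv2.imread('pics/st_scene.png');cv2.imwrite('pics/st.png',np.vstack([a,b]))
E
```

```text
top
[(-80.0, np.int64(131), np.int64(133), np.int64(119)), (-77.0, np.int64(51), np.int64(49), np.int64(41)), (-74.0, np.int64(63), np.int64(63), np.int64(60)), (-71.0, np.int64(120), np.int64(122), np.int64(126)), (-68.0, np.int64(145), np.int64(147), np.int64(152)), (-65.0, np.int64(142), np.int64(144), np.int64(150)), (-62.0, np.int64(141), np.int64(144), np.int64(148)), (-59.0, np.int64(142), np.int64(145), np.int64(149)), (-56.0, np.int64(143), np.int64(146), np.int64(149)), (-53.0, np.int64(141), np.int64(143), np.int64(147)), (-50.0, np.int64(143), np.int64(145), np.int64(148)), (-47.0, np.int64(143), np.int64(145), np.int64(148)), (-44.0, np.int64(141), np.int64(144), np.int64(148)), (-41.0, np.int64(149), np.int64(151), np.int64(150)), (-38.0, np.int64(169), np.int64(174), np.int64(150)), (-35.0, np.int64(151), np.int64(164), np.int64(97)), (-32.0, np.int64(138), np.int64(155), np.int64(64)), (-29.0, np.int64(162), np.int64(172), np.int64(132)), (-26.0, np.int64(175), np.int64(183), np.int64(156)), (-23.0, np.int64(174), np.int64(183), np.int64(151)), (-20.0, np.int64(175), 
[... 4035 characters left out ...]
nt64(155)), (46.0, np.int64(182), np.int64(167), np.int64(155)), (49.0, np.int64(181), np.int64(166), np.int64(154)), (52.0, np.int64(180), np.int64(164), np.int64(153)), (55.0, np.int64(179), np.int64(165), np.int64(153)), (58.0, np.int64(179), np.int64(165), np.int64(153)), (61.0, np.int64(176), np.int64(162), np.int64(150)), (64.0, np.int64(163), np.int64(148), np.int64(137)), (67.0, np.int64(144), np.int64(130), np.int64(118)), (70.0, np.int64(135), np.int64(122), np.int64(106)), (73.0, np.int64(153), np.int64(140), np.int64(116)), (76.0, np.int64(177), np.int64(162), np.int64(134)), (79.0, np.int64(190), np.int64(175), np.int64(146)), (82.0, np.int64(196), np.int64(180), np.int64(151))]
```

View pics/st.png

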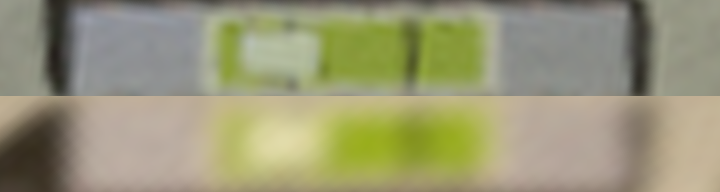

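>>> arm_command:
  plan:
    - [0.5,0,0.001,-0.04,0]
    - [0.5,0,0.001,-0.08,0]
    - [0.5,0,0.001,-0.08,0]
    - [0.5,0,0.001,-0.08,0]

```text
time: 13.2
tool_pos: [0.5383, 0.1714, 0.1391]
ee_rot: [-3.141, -0.002, 0.1]
wrist_force: [-0.1, 0.1, -0.2]
width: 0.0469
```

```bash
python3 - <<'E'
from h import *
s=snap('scene');a=s['image'][:,:,::-1]
b=snap('top')['image'][:,:,::-1]
cv2.imwrite('pics/k1.png',cv2.resize(a[130:240,320:430],None,fx=5,fy=5,interpolation=2))
E
```

```text
(no output)
```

View pics/k1.png

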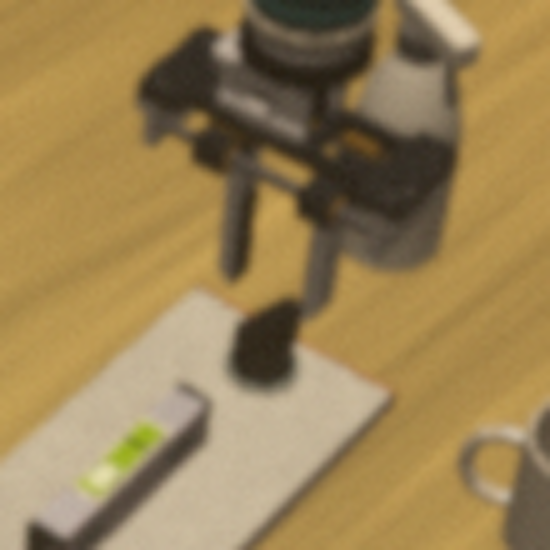

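>>> arm_command:
  plan:
    - [0.5,0,0,-0.02,0]
    - [0.5,0,0,-0.042,0]
    - [0.5,0,0,-0.042,0]
    - [0.5,0,0,-0.042,0]

```text
time: 13.8
tool_pos: [0.5385, 0.172, 0.0975]
ee_rot: [-3.141, -0.003, 0.101]
wrist_force: [0.3, -0.8, -0.5]
width: 0.047
```

```bash
python3 - <<'E'
from h import *
s=snap('scene');a=s['image'][:,:,::-1]
cv2.imwrite('pics/k2.png',cv2.resize(a[130:240,320:430],None,fx=5,fy=5,interpolation=2))
E
```

```text
(no output)
```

View pics/k2.png

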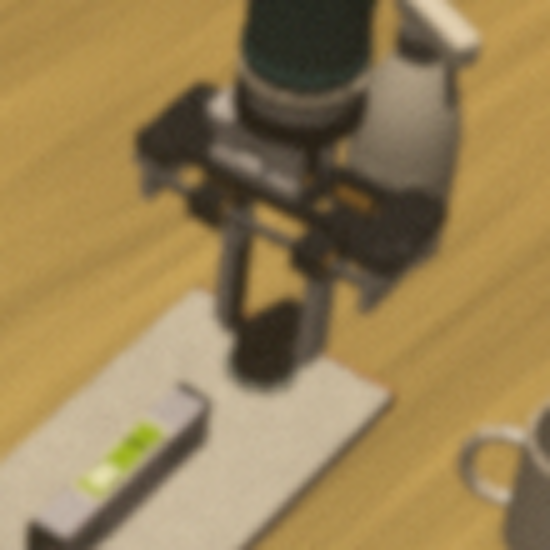

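>>> arm_command:
  plan:
    - [0,0,0,0,0]
    - [0,0,0,0,0]
    - [0,0,0,0,0]
    - [0,0,0,0,0]

```text
time: 14.35
tool_pos: [0.5366, 0.1711, 0.0946]
ee_rot: [3.14, 0.002, 0.1]
wrist_force: [0.2, -2.5, -3.4]
width: 0.0145
```

>>> arm_command:
  plan:
    - [0,0,0,0.001,-6]
    - [0,0,0,0.0015,-12]
    - [0,0,0,0.0025,-18]
    - [0,0,0,0.003,-24]
    - [0,0,0,0.004,-30]
    - [0,0,0,0.0045,-36]
    - [0,0,0,0.0055,-42]
    - [0,0,0,0.006,-48]
    - [0,0,0,0.007,-54]
    - [0,0,0,0.0075,-60]

```text
time: 15.6
tool_pos: [0.5354, 0.1708, 0.1016]
ee_rot: [3.136, 0.001, -0.949]
wrist_force: [-4.5, -1.5, -0.7]
width: 0.0141
```

>>> arm_command:
  plan:
    - [0,0,0,0,0]
    - [0,0,0,0,0]
    - [0,0,0,0,0]
    - [0,0,0,0,0]
    - [0,0,0,0,0]
    - [0,0,0,0,0]
    - [0,0,0,0,0]
    - [0,0,0,0,0]

```text
time: 16.6
tool_pos: [0.5355, 0.1708, 0.1017]
ee_rot: [3.136, 0.001, -0.945]
wrist_force: [-4.6, -2.8, -1.0]
width: 0.0138
```

```bash
cat >> bub.py <<'E'
def cross(x,y,lv):
    d=y-lv; i=np.where(d[:-1]*d[1:]<=0)[0]
    return [(round(x[k]+(x[k+1]-x[k])*d[k]/(d[k]-d[k+1]),1),'+' if d[k]<0 else '-') for k in i]
def bub(tilt,names,yc=.145,x0=0):
    p=np.load('shelf.npy').copy(); p[3]=tilt; out=[]
    for c in('top','scene'):
        w,s=strip(c,'_t',p,yc,x0); out.append(w)
        b=w[34:62,:,2].astype(float).mean(0); x=np.arange(720)*.25-90
        b=cv2.GaussianBlur(b[None],(0,0),2)[0]; k=abs(x)<42
        g=w[34:62,:,1].astype(float).mean(0)
        print(c,'blue cross',cross(x[k],b[k],105),'green dark',cross(x[k],g[k],128),'brightends')
    cv2.imwrite(f'pics/{names}.png',np.vstack(out)[:,:,::-1])
E
python3 - <<'E'
from bub import *
print(robot.get_obs()['ee_rot'])
bub(-.006,'s2')
E
```

```text
[ 3.13639635e+00  9.08136627e-04 -9.45110397e-01]
top blue cross [(np.float64(-35.4), '-'), (np.float64(-20.1), '+'), (np.float64(-0.0), '-'), (np.float64(30.6), '+')] green dark [(np.float64(11.1), '-'), (np.float64(15.0), '+')] brightends
scene blue cross [(np.float64(-34.7), '-'), (np.float64(-19.9), '+'), (np.float64(0.5), '-'), (np.float64(29.5), '+')] green dark [] brightends
```

View pics/s2.png

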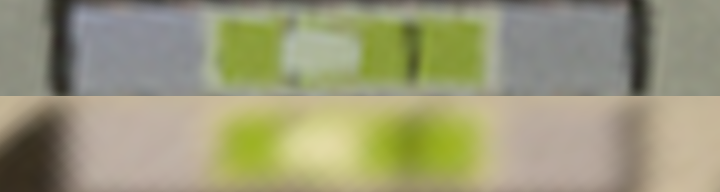

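>>> arm_command:
  plan:
    - [0,0,0,0.0007,-5]
    - [0,0,0,0.0013,-10]
    - [0,0,0,0.002,-15]
    - [0,0,0,0.0026,-20]
    - [0,0,0,0.0032,-25]
    - [0,0,0,0.0038,-30]

```text
time: 17.45
tool_pos: [0.5352, 0.1714, 0.1055]
ee_rot: [3.136, -0.0, -1.471]
wrist_force: [-4.6, -1.6, -1.9]
width: 0.0135
```

>>> arm_command:
  plan:
    - [0,0,0,0,0]
    - [0,0,0,0,0]
    - [0,0,0,0,0]
    - [0,0,0,0,0]
    - [0,0,0,0,0]
    - [0,0,0,0,0]
    - [0,0,0,0,0]
    - [0,0,0,0,0]
    - [0,0,0,0,0]
    - [0,0,0,0,0]

```text
time: 18.7
tool_pos: [0.5352, 0.1714, 0.1056]
ee_rot: [3.136, -0.0, -1.469]
wrist_force: [-5.5, -0.4, -0.3]
width: 0.0136
```

```bash
python3 - <<'E'
from bub import *
print(robot.get_obs()['ee_rot'])
bub(-.0,'s3')
E
```

```text
[ 3.13622854e+00 -3.67256264e-04 -1.46861398e+00]
top blue cross [(np.float64(-35.3), '-'), (np.float64(-12.7), '+'), (np.float64(7.3), '-'), (np.float64(30.4), '+')] green dark [(np.float64(-19.4), '-'), (np.float64(-15.6), '+'), (np.float64(10.4), '-'), (np.float64(14.9), '+')] brightends
scene blue cross [(np.float64(-34.3), '-'), (np.float64(-12.1), '+'), (np.float64(7.9), '-'), (np.float64(30.3), '+')] green dark [] brightends
```

View pics/s3.png

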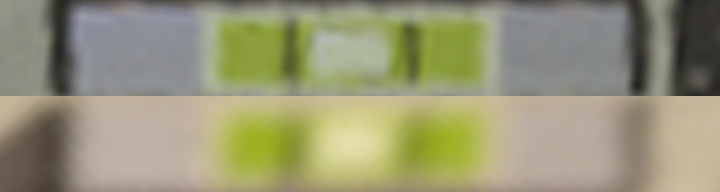

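>>> arm_command:
  plan:
    - [0.2,0,0,0,0]
    - [0.4,0,0,0,0]
    - [0.4,0,0,0,0]
    - [0.4,0,0,0.03,0]
    - [0.4,0,0,0.08,0]
    - [0.4,0,0,0.11,0]
    - [0.4,0,0,0.11,0]
    - [0.4,0,0,0.11,0]
    - [0.4,0,0,0.11,0]
    - [0.4,0,0,0.11,0]

```text
time: 20.05
tool_pos: [0.5367, 0.1716, 0.215]
ee_rot: [3.139, -0.0, -1.47]
wrist_force: [-1.2, -0.5, -1.4]
width: 0.0377
```

```bash
python3 - <<'E'
from bub import *
bub(-.0,'s4')
a=snap('scene')['image'][:,:,::-1]
cv2.imwrite('pics/k4.png',cv2.resize(a[130:300,250:430],None,fx=3.5,fy=3.5,interpolation=2))
E
```

```text
top blue cross [(np.float64(-35.2), '-'), (np.float64(-12.9), '+'), (np.float64(7.7), '-'), (np.float64(30.2), '+')] green dark [(np.float64(-19.3), '-'), (np.float64(-15.8), '+'), (np.float64(10.7), '-'), (np.float64(14.8), '+')] brightends
scene blue cross [(np.float64(-34.6), '-'), (np.float64(-11.9), '+'), (np.float64(8.1), '-'), (np.float64(30.5), '+')] green dark [] brightends
```

View pics/k4.png

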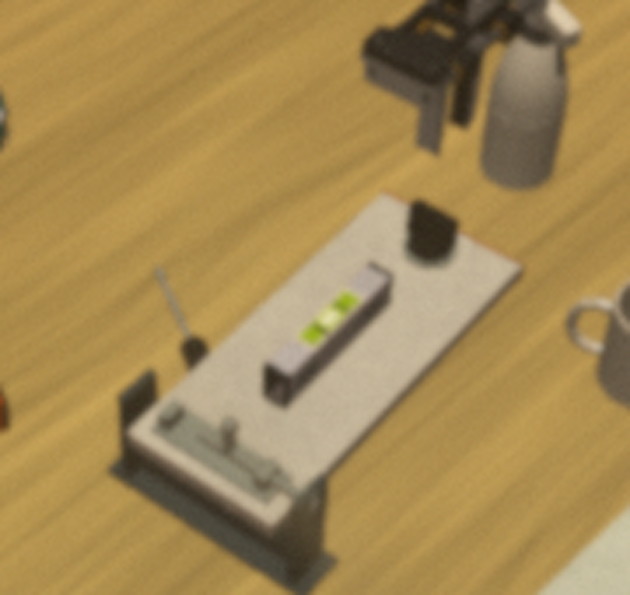

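>>> arm_command:
  plan:
    - [0.9,0.005,-0.05,0,0]
    - [0.9,0.01,-0.1,0,0]
    - [0.9,0.0155,-0.153,0,0]
    - [0.9,0.0155,-0.153,-0.03,0]
    - [0.9,0.0155,-0.153,-0.06,0]
    - [0.9,0.0155,-0.153,-0.07,0]
    - [0.9,0.0155,-0.153,-0.07,0]
    - [0.9,0.0155,-0.153,-0.07,0]

```text
time: 21.2
tool_pos: [0.5538, 0.0189, 0.1484]
ee_rot: [-3.139, -0.001, -1.47]
wrist_force: [-1.2, -0.2, 0.6]
width: 0.085
```

```bash
python3 - <<'E'
from bub import *
bub(-.0,'s5')
print(robot.get_obs()['tool_pos'],robot.get_obs()['ee_rot'])
a=snap('scene')['image'][:,:,::-1]
cv2.imwrite('pics/k5.png',cv2.resize(a[130:300,250:430],None,fx=3.5,fy=3.5,interpolation=2))
E
```

```text
top blue cross [] green dark [] brightends
scene blue cross [(np.float64(-34.1), '-'), (np.float64(-12.3), '+'), (np.float64(8.4), '-'), (np.float64(30.3), '+')] green dark [] brightends
[0.55375705 0.01887773 0.14846725] [-3.13870500e+00 -6.19135361e-04 -1.46963945e+00]
```

View pics/k5.png

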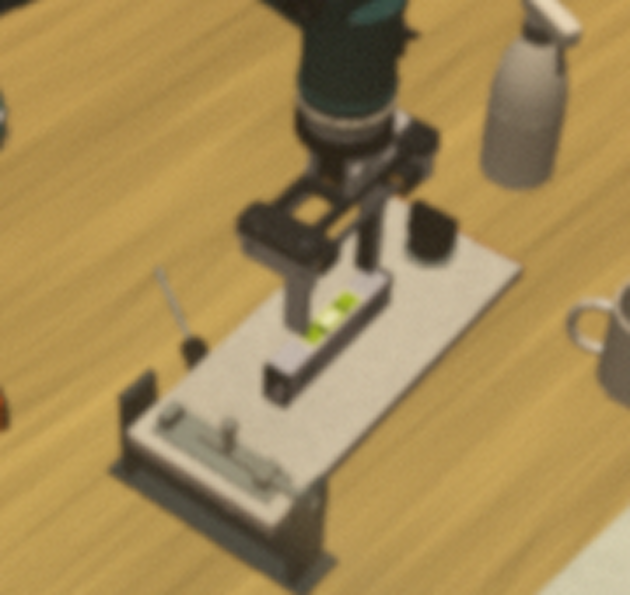

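>>> arm_command:
  plan:
    - [0.9,-0.002,0,-0.01,0]
    - [0.9,-0.002,0,-0.017,0]
    - [0.9,-0.002,0,-0.019,0]
    - [0.9,-0.002,0,-0.02,0]
    - [0.9,-0.002,0,-0.02,0]

```text
time: 21.98
tool_pos: [0.5509, 0.0187, 0.1269]
ee_rot: [-3.141, -0.0, -1.47]
wrist_force: [-0.2, 0.7, -0.8]
width: 0.0846
```

>>> arm_command:
  plan:
    - [0.9,0,0,-0.001,0]
    - [0.9,0,0,-0.002,0]

```text
time: 22.22
tool_pos: [0.5511, 0.0187, 0.1253]
ee_rot: [-3.141, -0.0, -1.47]
wrist_force: [-1.0, -0.7, 3.1]
width: 0.0847
```

```bash
python3 - <<'E'
from bub import *
bub(-.0,'s6')
a=snap('scene')['image'][:,:,::-1]
cv2.imwrite('pics/k6.png',cv2.resize(a[150:280,280:420],None,fx=4.5,fy=4.5,interpolation=2))
E
```

```text
top blue cross [(np.float64(40.7), '+')] green dark [] brightends
scene blue cross [(np.float64(-12.3), '+'), (np.float64(8.3), '-'), (np.float64(30.4), '+'), (np.float64(39.8), '-')] green dark [(np.float64(-35.2), '+'), (np.float64(39.3), '-')] brightends
```

View pics/k6.png

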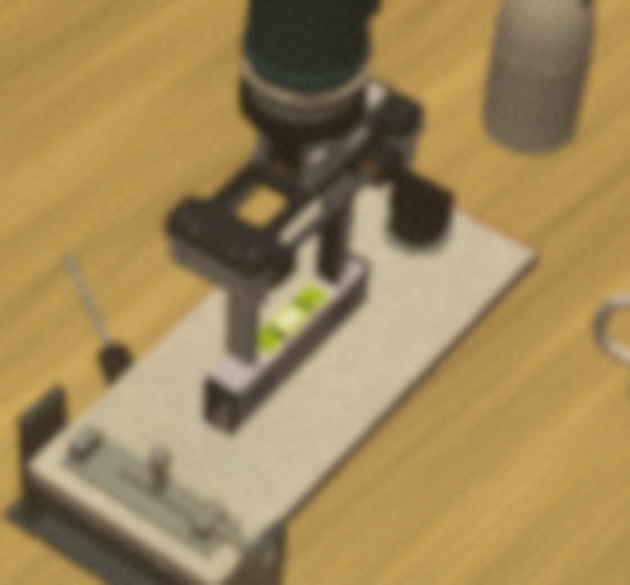

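>>> arm_command:
  plan:
    - [0.9,0,0,-0.001,0]
    - [0.9,0,0,-0.002,0]
    - [0.9,0,0,-0.002,0]
    - [0.9,0,0,-0.002,0]

```text
time: 22.88
tool_pos: [0.5512, 0.0187, 0.1252]
ee_rot: [-3.14, -0.0, -1.47]
wrist_force: [-3.6, 0.1, 8.6]
width: 0.0848
```

>>> arm_command:
  plan:
    - [0.9,0,0,0,0]
    - [0.9,0,0,0,0]
    - [0.9,0,0,0,0]
    - [0.9,0,0,0,0]
    - [0.9,0,0,0,0]
    - [0.9,0,0,0,0]
    - [0.9,0,0,0,0]
    - [0.9,0,0,0,0]
    - [0.9,0,0,0,0]
    - [0.9,0,0,0,0]

```text
time: 24.12
tool_pos: [0.5512, 0.0187, 0.1252]
ee_rot: [-3.14, -0.0, -1.47]
wrist_force: [-3.1, 0.0, 8.7]
width: 0.0848
```

```bash
python3 - <<'E'
from bub import *
bub(-.0,'s7')
print(robot.get_obs()['wrist_force'],robot.get_obs()['tool_pos'])
a=snap('scene')['image'][:,:,::-1]
cv2.imwrite('pics/k7.png',a)
E
```

```text
top blue cross [(np.float64(40.7), '+')] green dark [(np.float64(41.7), '+')] brightends
scene blue cross [(np.float64(-12.1), '+'), (np.float64(8.3), '-'), (np.float64(30.2), '+'), (np.float64(39.5), '-')] green dark [(np.float64(-34.9), '+'), (np.float64(39.1), '-')] brightends
[-3.75540115 -0.33029745  9.20009207] [0.55114861 0.01870398 0.12523946]
```

View pics/k7.png

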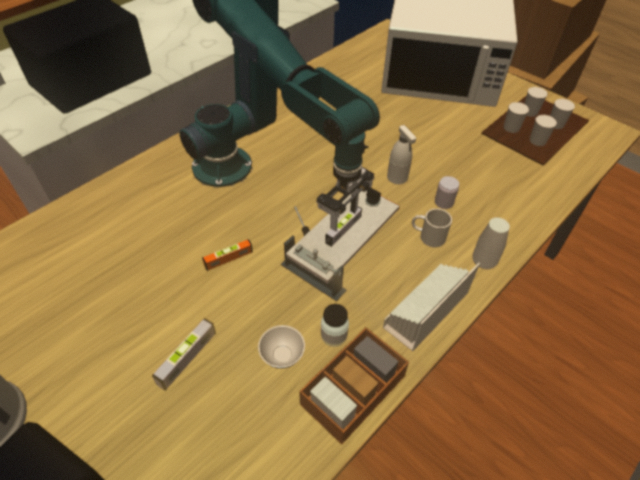

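View pics/s7.png

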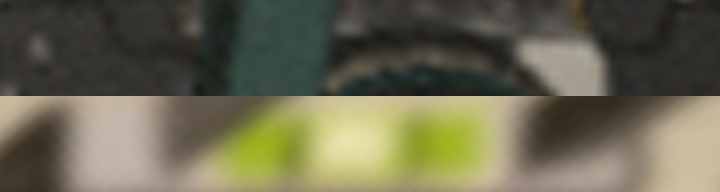

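```bash
python3 -c "
from bench import robot
print(robot.close_job())"
```

```text
the job is handed in; nothing more can be done
None
```

The job is done and handed in at about 24.3 s, well inside the 72 s limit.

- **Bolt:** I pushed it along the shelf's x until it stopped hard, at about 23 N. The top camera then showed the rod inside the far post.
- **Level:** I placed the small grey level upright along the shelf, midway between bolt and knob, and let go of it.
- **Knob:** I turned it clockwise in two stages, about 90° of wrist turn in all. The first 60° moved the bubble only about 10 mm, less than the 15 mm I expected, so I measured again and turned a further 30°.
- **Bubble after letting go of the knob:** the top camera put it about 0.2 mm from centre. The scene camera agreed to within a few tenths of a millimetre.
- **Press:** both spread fingers press the level's top with about 9 N, and I handed in while still pressing. They touch only the level, not the shelf, bolt or knob.

**Last checks:** after more than a second of pressing, the bubble had not moved in the scene camera. By then the arm hid the level from the top camera, so that last reading comes from the scene camera alone. The other objects look unmoved in the final scene picture.

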